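# Clamp a re-glued phone in a T-handle press

## Task

The phone's screen has just been glued. Gently push the phone back along the bed of the small screw press until its far edge is fully home against the stop, then screw the T-handle down (clockwise from above; half turns on one end of the bar and then the other work best) until the rubber pad clamps the phone snugly: turn on until the handle takes a little over one and a half times the effort of turning it freely; do not force it towards twice that effort, or the screen cracks. Leave the phone clamped and let go, without disturbing the things around the press.

Things in the scene. Friction and masses are not known exactly. Their poses are not given: they have to be found in the camera images.
- press: Small grey and dark steel screw press, fixed to the cabinet top, placed and turned differently each time. Origin: on the screw axis at its underside; x points from its open front to its back post, y left, z up. Bed plate 200 x 120 x 18 mm (x -100 to 100, y -60 to 60). Post 36 mm wide, x 72 to 96, up to z 150.
- bed (a point): Point of the bed surface under the screw axis, 18 mm above the press origin; axes of the press. Two side guides 5 mm high stand on the bed, inner faces at y +-41.5 mm, from x -90 to 72.
- stop_face (a point): Middle of the stop (a 12 mm high ledge at the foot of the post), at x 72, z 24 mm in the press frame; axes of the press. The phone's far end must rest against it.
- bridge_top (a point): Top of the fixed overhead bridge on the screw axis, z 94 mm in the press frame. The bridge is 36 mm wide and 24 mm thick, from x -22 back to the post. Under it hang a steel foot plate and a rubber pad, 84 x 54 mm, centred on the axis. The foot's height on the screw differs each time: at joint 0 the pad is 8 to 14 mm above the phone (not measured).
- handle (a joint): Turn of the T-handle, rad; grows clockwise seen from above, which tightens. At 0 the bar lies along the press's y axis, bar_end_a towards +y, its centre line at z 128 mm in the press frame; it starts at -0.8 to 0.8. Each rad lowers screw, handle and pad by 2.5 mm. The pad meets the phone at 3.2 to 5.6 rad. The screw stays where it is left; it can be turned back.
- ram: The screw with the T-handle, foot plate and pad that it carries; it only moves up and down. Origin on the screw axis, level with the press origin at joint 0; axes of the press. The clamping force is that of this body on the phone.
- bar_end_a (a point): Place to hold one half of the T-bar: on its centre line, 40 mm from the screw axis; z up. The bar is a 10 mm round steel rod, 118 mm long, with a 12 mm black cap on the last 10 mm of each end and a 24 mm hub in the middle. It runs free at 0.27 N m (6.8 N at this point).
- bar_end_b (a point): The same on the other half of the bar. Once the rubber pad touches the phone, each further rad adds about 60 N of clamping force and 0.15 N m of handle torque. Right is 45 to 90 N of clamping, which is 0.38 to 0.50 N m while turning (aim at 0.43, 10.8 N at this point). Above 95 N the screen cracks.
- phone: Large phone, 165 x 78 x 9 mm, about 0.2 kg, black glass up, lying on the bed between the guides, part-way in, its near end sticking out in front. Origin: centre of its underside; x along its length towards the stop, z up. It must slide in 30 to 55 mm.
- phone_front (a point): Middle of the phone's near end face (82.5 mm from its centre, 4.5 mm above its underside): the place to push. Slides with about 1 to 2 N; never press it with more than 35 N.
- phone_back (a point): Middle of the phone's far end face, which must meet the stop.
- glue_stick: Glue stick standing left of the press, 28 mm across, 90 mm tall; origin at the centre of its underside. Leave alone.
- torch: Small dark torch standing left of the press, 29 mm across, 103 mm tall; origin at its underside. Leave alone.
- usb_hub: Flat grey USB hub 41 x 109 x 16 mm, right of the press; origin at its underside. Leave alone.
- earbud_case: White earbud case 49 x 57 x 22 mm, farther left; origin at its underside. Leave alone.

How it is judged (in metres and radians):
On the way, in this order (a step that is already met when the one before it is completed fails the run):
1. the phone is pushed fully home against the stop, not yet clamped (x of phone_back in the frame of stop_face above -0.0025 m and contact force between ram and phone below 1 N), for 0.2 s.
2. the pad clamps the phone snugly (at least 45 N) (contact force between ram and phone above 45 N), for 0.2 s.
At the end, for the whole second after the job is handed in: The phone's far edge is within 2.5 mm of the stop and straight within 0.06 rad, the pad presses on it with 45 to 90 N by itself, and the handle is at rest (x of phone_back in the frame of stop_face above -0.0025 m and angle between the x axis of phone and the x axis of press, either way round below 0.06 rad and contact force between ram and phone between 45 and 90 N and velocity of joint handle between -0.05 and 0.05 rad/s); the robot touches nothing.
It fails at once if the pad presses the phone with more than 95 N (cracked screen) (contact force between ram and phone above 95 N).
It fails at once if the fingers press the phone with more than 35 N (contact force between the fingers and phone above 35 N).
It fails at once if the glue stick, torch, USB hub or earbud case is moved by more than 20 mm (distance of any of glue_stick, torch, usb_hub, earbud_case from where it was at the start of the episode above 0.02 m).
It also fails if it takes over 72 s, if anything falls off the work surface, if the arm or the gripper's body presses on something with over 40 N, if the wrist force passes 120 N, or if a joint passes its speed limit or range.

## Robot

A 6-joint arm with a two-finger parallel gripper is mounted at the origin on a cart in front of the work surface, level with it; the furniture and walls round the work are solid. World frame = base frame: x ahead of the robot, y to its left, z up, the work surface at z = 0. Lengths are in m, angles in degrees, forces in N, time in s.
With the tool pointing down it reaches from about 0.325 to 0.775 m from the base axis. Payload 5.5 kg.
Tool frame: the origin (TCP) lies at the centre of the arm's flange, where the gripper is bolted on; the fingertips stand 182 mm ahead of it and the grasp point (between the pads) lies 163 mm ahead of it; z points along the fingers, y is the line along which they close (so a half turn about z gives the same grasp; the last joint's range is limited). The gripper opens to 88 mm and grips with 3 to 60 N. Pads are 20 mm wide; open, the fingers measure 115 mm over their backs; the gripper's body (75 mm by 178 mm) begins 61 mm behind the grasp point.
Start: joints at [-69.826, 5.22, 70.514, -0, 104.267, -3.249], TCP at [0.239, -0.551, 0.405] pointing down, gripper open.
Joint ranges: [-164.24, 164.24], [-49.07, 125.15], [9.68, 141.18], [-86.29, 266.29], [3.28, 154.24], [-151.56, 151.56]. Speed limits (degrees/s): [147.25, 147.25, 172.46, 180, 180, 180].

## Interface

Orientations are given as [roll, pitch, yaw] about the fixed x, y, z axes, in that order (R = Rz(yaw) Ry(pitch) Rx(roll)).
In Python, from station import r gives the robot as it stands. The module is installed in compiled form; this text tells all that it offers. Calls block until the motion is done:
- r.reach(position, orientation): joint-space move of the TCP to a pose.
- r.servo_line(position, rotation=None, speed=0.15): straight line of the TCP; rotation=None keeps the orientation; speed is the mean speed in m/s.
- r.move_joints(angles): joint-space move.
- r.let_go() and r.grab(squeeze=None): open the fingers fully, or close them until they stop; squeeze is the grip in N (None keeps the last).
- r.wait(seconds).
- r.inverse_kinematics(position, orientation): joint angles nearest the present ones, or None.
- r.sense(): the state.
- r.snapshot(name): name is "scene" or "top"; returns a dict with "frame" (420x560x3 uint8, red, green, blue), "fx", "fy", "cx", "cy" (pixels), "R" (3x3) and "t" (3): a world point X has camera coordinates R X + t. Camera axes: x right, y down, z forward; pixel columns grow to the right and rows downward; lengths in m; the calibration is good to about 2 mm. A picture is of the moment at which its call begins. There is no depth.
A pose or a line that the arm cannot do raises r.IKError and nothing moves.
- r.hand_in(): hands the job in; it is judged then, once.
The state is a dict: "clock": time; "joints": joint angles; "joint_vel": joint speeds; "joint_torque": joint torques, N m; "tcp_pos": TCP position; "orientation": TCP orientation; "contact_force": force on the tool from outside, world axes, zero at the start; "torque": the same for the moment, N m; "opening": finger opening in m; "gripper_force": force on a finger pad.
Only numpy, scipy, OpenCV 4.12 (cv2) and the standard library are available. Lean on these libraries where they do the work, as an engineer would, in place of code of your own. Each camera call takes 0.05 s, during which the arm holds its last target. There are 200 camera calls.

## Working session

There is one attempt and no reset: what is moved stays moved. The work goes in short steps, each a Python script; the robot and the scene stay as the last script left them, time stands still between calls to the robot, and variables do not carry over. Pictures are saved under pics/ and viewed, at most 10 in all, crops included, and the job is handed in when it is done.

```bash
mkdir -p pics; python3 - <<'E'
from station import r
import cv2
for n in("scene","top"):
    s=r.snapshot(n); cv2.imwrite(f"pics/{n}0.png",cv2.resize(s["frame"][:,:,::-1],(800,600),interpolation=cv2.INTER_CUBIC))
    print(n,s["fx"],s["cx"],s["cy"],s["R"],s["t"])
print(r.sense())
E
```

```text
scene 466.9310470465342 280.6879681916318 211.6418720510741 [[-0.433581   -0.90111236 -0.00200647]
 [-0.43732348  0.21236923 -0.87386926]
 [ 0.78788051 -0.37801563 -0.48615686]] [0.4006162  0.27105201 0.61349058]
top 488.1450520044563 278.6769324811409 202.76665547002483 [[ 0.02195638 -0.9997356  -0.00682947]
 [-0.914842   -0.01733592 -0.40343968]
 [ 0.40321462  0.01510596 -0.91498076]] [0.20138829 0.52803239 0.91838576]
{'clock': 0.1, 'joints': array([-6.98284947e+01,  5.25837185e+00,  7.05759547e+01, -7.81893575e-04,
        1.04266522e+02, -3.24860055e+00]), 'joint_vel': array([ 0.05328571, -0.09108762, -0.24322168,  0.02105184,  0.0851918 ,
       -0.02707046]), 'joint_torque': array([ 3.57410812e-03, -4.47855914e+01, -4.07572031e+01,  7.01200264e-02,
        2.84064113e-02, -1.19624628e-04]), 'tcp_pos': array([ 0.23849564, -0.55061582,  0.40361448]), 'orientation': array([-1.79899270e+02, -4.95803339e-03,  2.34199095e+01]), 'contact_force': array([-0.2570224 , -0.60331855, -0.34874649]), 'torque': array([-0.05590861,  0.02748326, -0.02447899]), 'gripper_force': 0.0, 'opening': 0.08792422677175916}
```

View pics/top0.png

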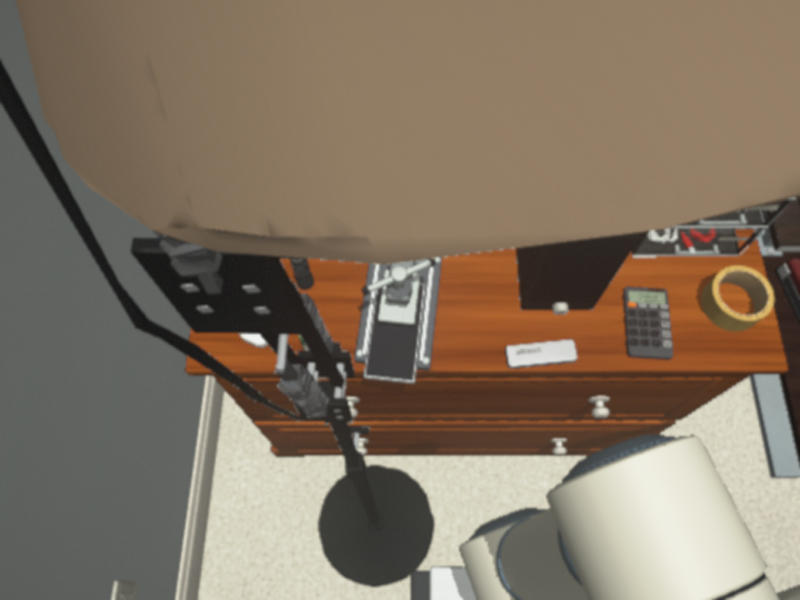

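View pics/scene0.png

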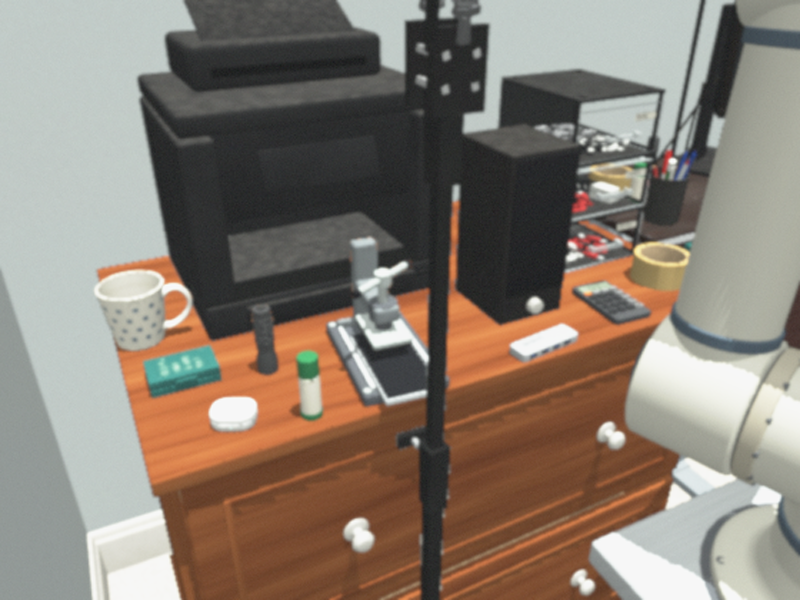

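The top view shows the press around (400,320), with the phone front at (366–414,380), the bar from about (368,300) to (437,262), and the back hidden by a lampshade. The scene view shows the press at (385,330), with a black stand pole at x≈437 in front. I'll zoom in on both.

```bash
python3 - <<'E'
from station import r
import cv2,numpy as np
a=r.snapshot("top")["frame"][170:275,235:320,::-1]; b=r.snapshot("scene")["frame"][160:285,220:320,::-1]
a=cv2.resize(a,None,fx=4.5,fy=4.5,interpolation=cv2.INTER_CUBIC); b=cv2.resize(b,None,fx=4,fy=4,interpolation=cv2.INTER_CUBIC)
c=np.zeros((505,800,3),np.uint8); c[:a.shape[0],:a.shape[1]]=a; c[:b.shape[0],400:400+b.shape[1]]=b
cv2.imwrite("pics/crop.png",c)
E
```

```text
(no output)
```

View pics/crop.png

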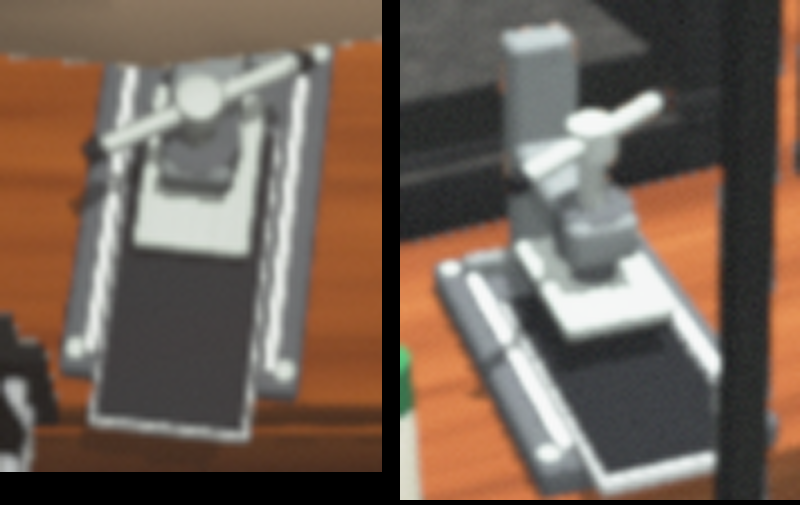

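The crop gives usable features: bar caps at (95,150)/(308,60), bed front corners at (64,370)/(297,397), and the phone front at (90,422)/(250,438) in the top view. In the scene view the caps are at (515,180)/(668,98). I'll convert these to world positions.

```bash
cat >h.py <<'E'
import numpy as np
from station import r
CAM={}
def cam(n):
    if n not in CAM: CAM[n]=r.snapshot(n)
    return CAM[n]
def ray(n,u,v):
    s=cam(n);R=np.array(s["R"]);t=np.array(s["t"])
    return -R.T@t, R.T@np.array([(u-s["cx"])/s["fx"],(v-s["cy"])/s["fy"],1])
def onz(n,u,v,z):
    c,d=ray(n,u,v); return c+d*(z-c[2])/d[2]
def tri(p,q):
    c1,d1=ray("top",*p);c2,d2=ray("scene",*q)
    k=np.linalg.lstsq(np.c_[d1,-d2],c2-c1,rcond=None)[0]
    a,b=c1+k[0]*d1,c2+k[1]*d2
    return (a+b)/2,np.linalg.norm(a-b)
T=lambda x,y:(235+x/4.5,170+y/4.5)
S=lambda x,y:(220+(x-400)/4,160+y/4)
E
python3 - <<'E'
from h import *
np.set_printoptions(precision=4,suppress=True)
for n,p,z in[("capL",(95,150),.128),("capR",(308,60),.128),("hubtop",(201,97),.14),("bedFL",(64,370),.018),("bedFR",(297,397),.018),("boltFL",(77,347),.02),("boltFR",(285,372),.02),("boltBR",(321,50),.02),("phFL",(90,422),.027),("phFR",(250,438),.027),("guideL0",(95,340),.023),("guideL1",(128,75),.023),("guideR0",(270,370),.023),("guideR1",(303,75),.023)]:
    print(n,onz("top",*T(*p),z))
for n,p,q in[("capL",(95,150),(515,180)),("capR",(308,60),(668,98)),("hub",(201,97),(590,120)),("boltFL",(77,347),(548,453)),("phFL",(90,422),(607,488))]:
    print("tri",n,*tri(T(*p),S(*q)))
for n,q,z in[("boltBL",(450,268),.02),("boltFL",(548,453),.02)]: print(n,onz("scene",*S(*q),z))
# pole: planes
def pl(n,p,q):
    c,d=ray(n,*p);_,e=ray(n,*q);m=np.cross(d,e);m/=np.linalg.norm(m);return m,m@c
k=1/1.4286
m1,e1=pl("scene",(437*k,130*k),(432*k,570*k)); m2,e2=pl("top",(375*k,525*k),(340*k,410*k))
d=np.cross(m1,m2);d/=d[2]
p=np.linalg.solve([m1,m2,[0,0,1]],[e1,e2,0]);print("pole z0",p,"dir",d)
print("cams",ray("top",0,0)[0],ray("scene",0,0)[0])
E
```

```text
capL [0.5145 0.2587 0.128 ]
capR [0.5625 0.1606 0.128 ]
hubtop [0.5368 0.2102 0.14  ]
bedFL [0.4438 0.2766 0.018 ]
bedFR [0.4322 0.1615 0.018 ]
boltFL [0.4552 0.2705 0.02  ]
boltFR [0.4443 0.1675 0.02  ]
boltBR [0.6214 0.1496 0.02  ]
phFL [0.4148 0.262  0.027 ]
phFR [0.4084 0.1844 0.027 ]
guideL0 [0.458  0.2616 0.023 ]
guideL1 [0.6036 0.2503 0.023 ]
guideR0 [0.4442 0.1749 0.023 ]
guideR1 [0.6053 0.1591 0.023 ]
tri capL [0.515  0.26   0.1291] 0.003135869775875751
tri capR [0.5612 0.1605 0.1304] 0.00047039400530729807
tri hub [0.5383 0.2115 0.139 ] 0.0030847514326090637
tri boltFL [0.457  0.2718 0.0169] 0.002572470618451319
tri phFL [0.4161 0.2622 0.0224] 0.0003676858845808575
boltBL [0.6291 0.2566 0.02  ]
boltFL [0.4542 0.2743 0.02  ]
pole z0 [0.2845 0.2685 0.    ] dir [0.0256 0.0007 1.    ]
cams [0.1083 0.1966 1.0547] [-0.1911  0.5353  0.5359]
```

```bash
python3 - <<'E'
from h import *
np.set_printoptions(precision=3,suppress=True)
k=1/1.4286
P=np.array([.285,.268])
for v in(20,110,430,445,600):
    c,d=ray("scene",437*k,v*k); s=((P-c[:2])@d[:2])/(d[:2]@d[:2]); print("row",v,c+s*d, "px/m",467/ (s*np.linalg.norm(d)))
for z in(.35,.45,.55,.65,.75):
    print(z,[onz("top",u*k,v*k,z)[:2] for u,v in((133,240),(245,235),(300,330),(195,330))])
for z in(-.1,0,.1,.2,.3):
    print(z,[onz("top",u*k,v*k,z)[:2] for u,v in((283,340),(300,385),(345,410),(350,355),(310,300))])
print("glue",onz("scene",312*k,415*k,0),"torch",onz("scene",266*k,371*k,0),"hub",onz("scene",545*k,343*k,.016))
# IK for candidates
for nm,p in(("push",(.40,.222,.25)),("handle",(.538,.21,.30)),("handL",(.52,.246,.30)),("post",(.578,.206,.3)),("hr",(.534,.17,.3))):
    for y in range(-180,180,45):
        j=r.inverse_kinematics(list(p),[180,0,y])
        print(nm,y,None if j is None else np.array(j))
E
```

```text
row 20 [0.289 0.274 0.477] px/m 850.4051566191906
row 110 [0.288 0.273 0.41 ] px/m 833.3966401502744
row 430 [0.284 0.266 0.08 ] px/m 656.47965091105
row 445 [0.284 0.266 0.06 ] px/m 644.5124738046911
row 600 [ 0.281  0.26  -0.19 ] px/m 514.1444181919472
0.35 [array([0.475, 0.513]), array([0.484, 0.385]), array([0.369, 0.313]), array([0.367, 0.426])]
0.45 [array([0.423, 0.468]), array([0.431, 0.358]), array([0.332, 0.296]), array([0.33 , 0.394])]
0.55 [array([0.371, 0.423]), array([0.377, 0.332]), array([0.295, 0.28 ]), array([0.294, 0.361])]
0.65 [array([0.319, 0.378]), array([0.324, 0.305]), array([0.258, 0.263]), array([0.257, 0.329])]
0.75 [array([0.267, 0.333]), array([0.271, 0.278]), array([0.221, 0.247]), array([0.22 , 0.296])]
-0.1 [array([0.517, 0.416]), array([0.436, 0.379]), array([0.394, 0.3  ]), array([0.492, 0.297]), array([0.594, 0.374])]
0 [array([0.481, 0.397]), array([0.408, 0.364]), array([0.37 , 0.291]), array([0.458, 0.288]), array([0.552, 0.358])]
0.1 [array([0.446, 0.378]), array([0.379, 0.348]), array([0.345, 0.282]), array([0.425, 0.279]), array([0.51 , 0.343
[... 1601 characters left out ...]
56 ]
post -90 None
post -45 [ 16.44    7.546  78.609  -0.     93.845 151.44 ]
post 0 [ 16.44    7.546  78.609  -0.     93.845 106.44 ]
post 45 [16.44   7.546 78.609 -0.    93.845 61.44 ]
post 90 [16.44   7.546 78.609 -0.    93.845 16.44 ]
post 135 [ 16.44    7.546  78.609   0.     93.845 -28.56 ]
hr -180 [ 14.181  -0.618  87.099   0.     93.519 -75.819]
hr -135 [  14.181   -0.618   87.099    0.      93.519 -120.819]
hr -90 None
hr -45 [ 14.181  -0.618  87.099  -0.     93.519 149.181]
hr 0 [ 14.181  -0.618  87.099  -0.     93.519 104.181]
hr 45 [14.181 -0.618 87.099 -0.    93.519 59.181]
hr 90 [14.181 -0.618 87.099 -0.    93.519 14.181]
hr 135 [ 14.181  -0.618  87.099   0.     93.519 -30.819]
```

```bash
python3 - <<'E'
from h import *
import cv2
f=cam("top")["frame"]; g=cam("scene")["frame"]
a=cv2.resize(f[155:380,80:320,::-1],None,fx=2.2,fy=2.2,interpolation=cv2.INTER_CUBIC)
b=cv2.resize(g[0:420,255:365,::-1],None,fx=1.4,fy=1.4,interpolation=cv2.INTER_CUBIC)
c=np.zeros((600,700,3),np.uint8);c[:a.shape[0],:a.shape[1]]=a;c[:b.shape[0],540:540+b.shape[1]]=b
cv2.imwrite("pics/pole.png",c)
E
```

```text
(no output)
```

View pics/pole.png

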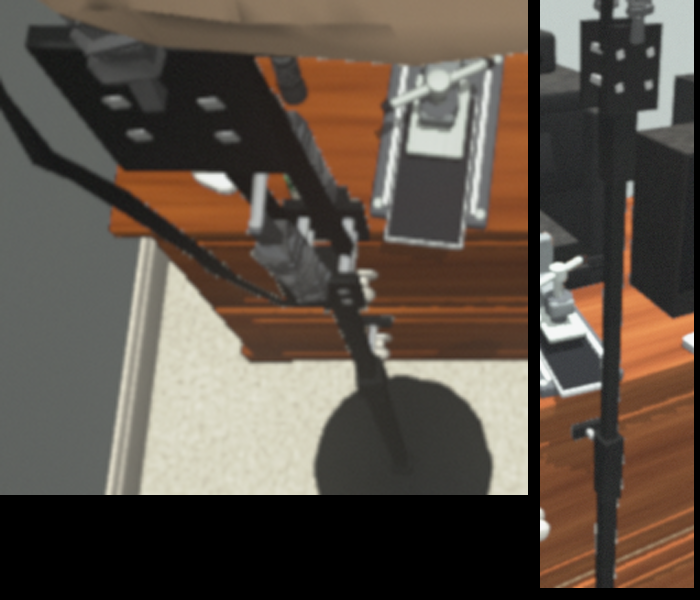

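```bash
python3 - <<'E'
from h import *
np.set_printoptions(precision=3,suppress=True)
A=lambda x,y:(80+x/2.2,155+y/2.2); B=lambda x,y:(255+(x-540)/1.4,y/1.4)
for n,p,q in[("scrBL",(138,135),(597,80)),("scrBR",(227,165),(648,85)),("scrTR",(210,103),(648,42)),("scrTL",(117,102),(595,48)),("collar",(372,375),(607,440)),("pbend",(345,290),(607,300)),("knob",(385,320),(580,432))]:
    print(n,*tri(A(*p),B(*q)))
def pl(n,p,q):
    c,d=ray(n,*p);_,e=ray(n,*q);m=np.cross(d,e);m/=np.linalg.norm(m);return m,m@c
for p,q in(((405,465),(372,375)),((405,465),(350,300)),((372,375),(345,300))):
    m1,e1=pl("scene",B(612,200),B(606,580)); m2,e2=pl("top",A(*p),A(*q))
    d=np.cross(m1,m2);d/=d[2];print(np.linalg.solve([m1,m2,[0,0,1]],[e1,e2,0]),d)
E
```

```text
scrBL [0.309 0.334 0.46 ] 0.11540351799110697
scrBR [0.298 0.289 0.449] 0.10397583198721193
scrTR [0.316 0.287 0.484] 0.12011107579698913
scrTL [0.316 0.335 0.486] 0.12353654001242818
collar [0.279 0.269 0.058] 0.006870827340622492
pbend [0.309 0.272 0.22 ] 0.019429981733899936
knob [0.341 0.266 0.018] 0.016538575780873695
[0.283 0.269 0.   ] [0.01  0.006 1.   ]
[0.286 0.267 0.   ] [0.014 0.004 1.   ]
[0.283 0.269 0.   ] [0.011 0.005 1.   ]
```

The stand pole is at about (0.285, 0.27), upright, and clear of the arm plane. From the measured points the press axis is (0.538, 0.210), yaw −5.5°, and the bar is at about −0.54 rad. I'll retract first, since the speaker is near the sweep, then swing over and push the phone.

```bash
cat >>h.py <<'E'
AX=np.array([.538,.210]); YAW=-5.5
cy,sy=np.cos(np.radians(YAW)),np.sin(np.radians(YAW))
def W(x,y,z): return [AX[0]+cy*x-sy*y, AX[1]+sy*x+cy*y, z]
def P(p):
    d=np.array(p[:2])-AX; return np.array([cy*d[0]+sy*d[1],-sy*d[0]+cy*d[1],p[2]])
def st(tag,f0=0):
    s=r.sense(); print(tag,"t%.1f"%s["clock"],"press-frame",P(s["tcp_pos"]).round(4),"F",(s["contact_force"]-f0).round(1),"M",s["torque"].round(2),"op %.3f g %.0f"%(s["opening"],s["gripper_force"])); return s
E
python3 - <<'E'
from h import *
r.grab(10)
az=np.radians(-66.5); r.reach([.42*np.cos(az),.42*np.sin(az),.40],[180,0,90])
r.reach([.385,.0,.40],[180,0,120]); st("mid")
r.reach(W(-150,-8,0)[:2]+[.30] if 0 else W(-.150,-.008,.30),[180,0,174.5]); st("above")
r.servo_line(W(-.150,-.008,.2035),speed=.15); s=st("down")
import cv2
f=r.snapshot("top")["frame"][190:290,220:340,::-1]; g=r.snapshot("scene")["frame"][160:310,200:380,::-1]
c=np.zeros((600,800,3),np.uint8);a=cv2.resize(f,None,fx=3.3,fy=3.3);b=cv2.resize(g,None,fx=2.2,fy=2.2)
c[:a.shape[0],:a.shape[1]]=a;c[:b.shape[0],400:400+b.shape[1]]=b;cv2.imwrite("pics/pre.png",c)
E
```

```text
mid t4.7 press-frame [-0.132  -0.2243  0.3999] F [ 0.3 -0.9 -0.4] M [ 0.   -0.15 -0.  ] op 0.000 g 0
above t5.6 press-frame [-0.1495 -0.0088  0.3006] F [ 0.2 -0.8  0.2] M [ 0.09 -0.11  0.01] op 0.000 g 0
down t6.4 press-frame [-0.1495 -0.0081  0.2046] F [0.6 0.3 0.6] M [ 0.03 -0.13  0.04] op 0.001 g 0
```

View pics/pre.png

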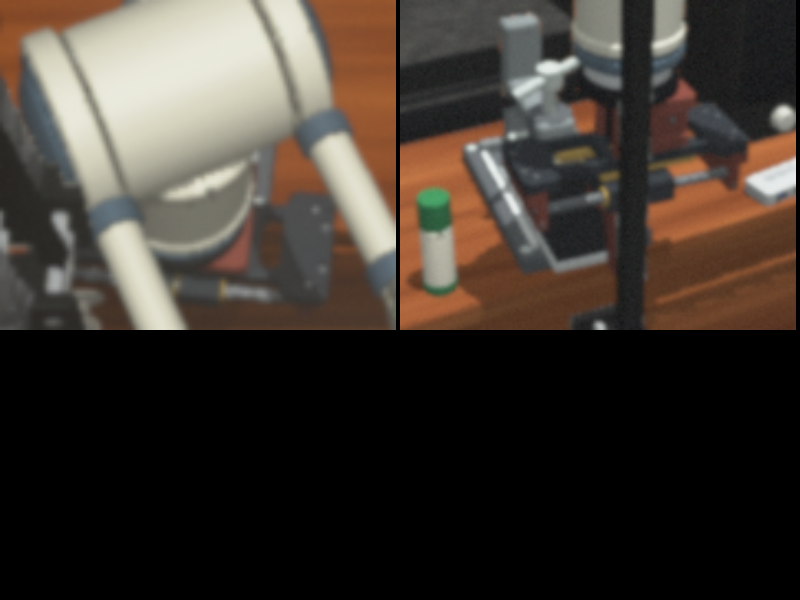

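The fingers are down in front of the phone, and the glue stick and pole are clear. I'll push slowly and watch the force.

```bash
python3 - <<'E'
from h import *
f0=r.sense()["contact_force"]
u=np.array([cy,sy,0])
x=-.150
while x<-.092:
    x+= .008 if x<-.113 else .0015
    r.servo_line(W(x,-.008,.2030),speed=.05 if x<-.113 else .015)
    s=r.sense(); fx=(s["contact_force"]-f0)@u
    print("%.4f"%x,P(s["tcp_pos"]).round(4),"fx %.1f"%fx, "t%.1f"%s["clock"])
    if fx<-6: break
E
```

```text
-0.1420 [-0.1416 -0.008   0.2033] fx -1.2 t6.8
-0.1340 [-0.1337 -0.008   0.2029] fx -0.8 t7.1
-0.1260 [-0.1256 -0.008   0.203 ] fx -0.3 t7.4
-0.1180 [-0.1176 -0.008   0.203 ] fx -0.7 t7.7
-0.1100 [-0.1099 -0.008   0.203 ] fx -1.8 t8.4
-0.1085 [-0.1084 -0.008   0.203 ] fx -0.6 t8.7
-0.1070 [-0.1069 -0.008   0.203 ] fx -1.3 t8.9
-0.1055 [-0.1054 -0.008   0.203 ] fx -1.1 t9.2
-0.1040 [-0.1039 -0.008   0.203 ] fx -1.8 t9.4
-0.1025 [-0.103  -0.0079  0.203 ] fx -6.7 t9.7
```

The phone is home, with a clear force rise at exactly the predicted stop position. Next I'll back off and grip the front-left bar end.

```bash
cat >>h.py <<'E'
ZG=.170  # TCP height above bar centre (tips 12 mm below it)
def endpose(phi,q,rad=.040,dz=0):  # phi world azimuth deg of held end, q handle joint rad
    a=np.radians(phi); return [AX[0]+rad*np.cos(a),AX[1]+rad*np.sin(a),.128-.0025*q+ZG+dz],[180,0,phi]
def tau(n=3):
    v=[]
    for _ in range(n):
        s=r.sense(); d=s["tcp_pos"][:2]-AX; F=s["contact_force"]-F0[0]; v.append(d[0]*F[1]-d[1]*F[0]+s["torque"][2]-F0[1][2]); r.wait(.02)
    return np.mean(v),s
F0=[np.zeros(3),np.zeros(3)]
def base(n=5):
    v=[];m=[]
    for _ in range(n):
        s=r.sense(); v.append(s["contact_force"]);m.append(s["torque"]); r.wait(.02)
    F0[0]=np.mean(v,0);F0[1]=np.mean(m,0); return F0
E
python3 - <<'E'
from h import *
r.servo_line(W(-.130,-.008,.2035),speed=.1)
r.servo_line(W(-.130,-.008,.34),speed=.25)
r.let_go()
p,o=endpose(115.6,-.54,dz=.04); r.reach(p,o); st("over")
p,o=endpose(115.6,-.54); r.servo_line(p,speed=.12); b=base(); st("at")
print(repr(b))
r.grab(20); s=st("grip",b[0]); print(tau(), s["orientation"])
E
```

```text
over t13.1 press-frame [-0.0208  0.0342  0.3393] F [-0.7 -0.7  0.3] M [ 0.05 -0.1  -0.  ] op 0.088 g 0
at t13.7 press-frame [-0.0206  0.0343  0.3005] F [ 0.3 -0.3 -0.3] M [ 0.01 -0.08 -0.03] op 0.088 g 0
[array([-0.04885979, -0.38346931,  0.29207588]), array([-0.03145501, -0.10550049, -0.01560364])]
grip t14.8 press-frame [-0.0205  0.0344  0.2994] F [ 3.3  0.8 -1.3] M [ 0.19 -0.49  0.19] op 0.009 g 20
(np.float64(0.04909837929435834), {'clock': 14.8833, 'joints': array([ 2.19110879e+01,  1.79176178e+00,  8.47375801e+01, -1.26399485e-04,
        9.34108193e+01, -3.70183780e+00]), 'joint_vel': array([-0.03298151, -0.02091933,  0.06569133, -0.04255684, -0.03058443,
        0.03615592]), 'joint_torque': array([ -0.06348525, -42.57841229, -39.95551586,   0.06276563,
         1.12272397,   0.18650571]), 'tcp_pos': array([0.52093136, 0.24617703, 0.29936176]), 'orientation': array([1.79940294e+02, 3.98935496e-03, 1.15612916e+02]), 'contact_force': array([ 3.50587272,  1.40639471, -0.37580031]), 'torque': array([ 0.18641271, -0.64073294,  0.17689498]), 'gripper_force': 20.44833791675046, 'opening': 0.009454443120076452}) [1.79937469e+02 2.75671949e-03 1.15614021e+02]
```

The bar is gripped (opening 9.5 mm). First stroke follows.

```bash
python3 - <<'E'
from h import *
F0[:]=[np.array([-.05,-.38,.29]),np.array([-.03,-.105,-.016])]
phi,q=115.6,-.54
for i in range(12):
    phi-=12.5; q+=np.radians(12.5)
    p,o=endpose(phi,q); r.servo_line(p,o,speed=.06)
    t,s=tau(2); print("phi %.1f q %.2f tau %.3f"%(phi,q,t),"F",(s["contact_force"]-F0[0]).round(1),"t%.1f"%s["clock"],"op %.4f"%s["opening"], (s["tcp_pos"]-p).round(4))
E
```

```text
phi 103.1 q -0.32 tau -0.048 F [ 3.3  3.2 -1.7] t15.3 op 0.0091 [0.0001 0.0002 0.    ]
phi 90.6 q -0.10 tau -0.030 F [ 3.   5.4 -1.6] t15.7 op 0.0092 [-0.0001  0.0003  0.    ]
phi 78.1 q 0.11 tau 0.049 F [ 2.8  5.4 -1.8] t16.1 op 0.0089 [-0.0001  0.0004  0.    ]
phi 65.6 q 0.33 tau 0.002 F [ 3.5  4.7 -1.7] t16.5 op 0.0090 [-0.0001  0.0005  0.    ]
phi 53.1 q 0.55 tau -0.014 F [ 3.9  6.4 -2.3] t16.9 op 0.0092 [-0.      0.0005  0.    ]
phi 40.6 q 0.77 tau 0.027 F [ 3.6  5.9 -3.4] t17.3 op 0.0094 [0.     0.0005 0.    ]
phi 28.1 q 0.99 tau 0.033 F [ 5.   6.5 -1.6] t17.7 op 0.0093 [ 0.      0.0005 -0.    ]
phi 15.6 q 1.21 tau 0.027 F [ 5.   6.6 -2.2] t18.1 op 0.0094 [ 0.      0.0005 -0.    ]
phi 3.1 q 1.42 tau 0.021 F [ 5.2  5.8 -2.6] t18.5 op 0.0093 [-0.      0.0005 -0.    ]
phi -9.4 q 1.64 tau 0.018 F [ 3.2  5.7 -3.2] t18.9 op 0.0092 [-0.0001  0.0005 -0.    ]
phi -21.9 q 1.86 tau 0.052 F [ 3.7  6.9 -3.2] t19.3 op 0.0092 [-0.0002  0.0006 -0.    ]
phi -34.4 q 2.08 tau 0.054 F [ 3.7  7.2 -2.6] t19.7 op 0.0094 [-0.0003  0.0007 -0.0001]
```

```bash
sed -i 's/^AX=.*/AX=np.array([.5385,.2110]); YAW=-5.5/' h.py; python3 - <<'E'
from h import *
r.let_go()
p,o=endpose(-34.4,2.08,dz=.035); r.servo_line(p,speed=.15)
phi,q=145.6,2.08
p,o=endpose(phi,q,dz=.035); r.reach(p,o)
p,o=endpose(phi,q); r.servo_line(p,speed=.12); b=base(); print(b)
r.grab(20); st("grip",b[0])
for i,(dphi,sp) in enumerate([(10,.06),(10,.06),(10,.15),(10,.02)]):
    phi-=dphi;q+=np.radians(dphi); p,o=endpose(phi,q); r.servo_line(p,o,speed=sp)
    a=np.radians(phi)
    for k in range(5):
        s=r.sense();d=s["tcp_pos"][:2]-AX;F=s["contact_force"]-b[0];rf=d[0]*F[1]-d[1]*F[0];m=s["torque"]-b[1]
        print(i,"t%.3f"%s["clock"],"F",F.round(1),"rxF %.3f Mz %.3f"%(rf,m[2]),"rad %.1f tan %.1f"%(F[0]*np.cos(a)+F[1]*np.sin(a),-(F[0]*np.sin(a)-F[1]*np.cos(a))),"J6 %.2f"%s["joint_torque"][5],"jv6 %.2f"%s["joint_vel"][5],"g %.1f"%s["gripper_force"]); r.wait(.03)
E
```

```text
[array([ 0.42799441, -0.31690267,  0.16002785]), array([ 0.02300514, -0.1270313 , -0.01000857])]
grip t25.6 press-frame [-0.0348  0.0198  0.293 ] F [ 2.5  4.2 -1.7] M [ 0.75 -0.71 -0.03] op 0.009 g 38
0 t25.958 F [0.7 2.3 0.3] rxF -0.086 Mz -0.002 rad 1.1 tan -2.2 J6 0.32 jv6 -0.69 g 34.7
0 t25.992 F [0.8 3.5 0.7] rxF -0.123 Mz 0.092 rad 1.9 tan -3.1 J6 0.15 jv6 0.20 g 34.7
0 t26.025 F [ 1.3  3.6 -0.6] rxF -0.138 Mz 0.044 rad 1.6 tan -3.5 J6 0.09 jv6 0.55 g 34.7
0 t26.058 F [ 2.   2.7 -1.3] rxF -0.135 Mz 0.034 rad 0.4 tan -3.4 J6 0.05 jv6 0.63 g 34.7
0 t26.092 F [1.5 3.2 0.2] rxF -0.135 Mz 0.037 rad 1.2 tan -3.4 J6 0.04 jv6 0.61 g 34.7
1 t26.450 F [1.1 4.2 0.7] rxF -0.131 Mz 0.017 rad 2.8 tan -3.3 J6 0.34 jv6 -0.39 g 34.7
1 t26.483 F [1.3 3.4 1. ] rxF -0.124 Mz 0.075 rad 2.0 tan -3.1 J6 0.18 jv6 0.42 g 34.7
1 t26.517 F [ 1.2  4.5 -0.2] rxF -0.143 Mz 0.085 rad 2.9 tan -3.6 J6 0.11 jv6 0.65 g 34.7
1 t26.550 F [ 0.6  3.2 -0.2] rxF -0.093 Mz 0.145 rad 2.2 tan -2.3 J6 0.07 jv6 0.75 g 34.7
1 t26.583 F [1.5 3.2 0.6] rxF -0.124 Mz 0.079 rad 1.7 tan -3.1 J6 0.06 jv6 0.72 g 34.7
2 t26.942 F [0
[... 163 characters left out ...]
t27.008 F [1.6 4.2 0.2] rxF -0.129 Mz 0.086 rad 3.1 tan -3.2 J6 0.11 jv6 0.66 g 34.6
2 t27.042 F [1.2 4.4 1.2] rxF -0.120 Mz 0.057 rad 3.5 tan -3.0 J6 0.07 jv6 0.75 g 34.6
2 t27.075 F [0.5 5.4 1.3] rxF -0.113 Mz 0.135 rad 4.6 tan -2.8 J6 0.06 jv6 0.86 g 34.6
3 t27.608 F [-1.3  5.5  1.2] rxF -0.010 Mz 0.218 rad 5.7 tan -0.2 J6 0.23 jv6 0.22 g 34.8
3 t27.642 F [-1.6  5.   2.7] rxF 0.007 Mz 0.170 rad 5.3 tan 0.2 J6 0.21 jv6 0.30 g 34.8
3 t27.675 F [-2.   5.3  1.4] rxF 0.019 Mz 0.200 rad 5.6 tan 0.5 J6 0.19 jv6 0.46 g 34.8
3 t27.708 F [-2.6  4.6  2.2] rxF 0.049 Mz 0.202 rad 5.2 tan 1.2 J6 0.15 jv6 0.20 g 34.8
3 t27.742 F [-1.6  4.3  2.5] rxF 0.014 Mz 0.252 rad 4.6 tan 0.4 J6 0.17 jv6 0.11 g 34.8
```

A slow step leaves the running torque in the reading (0.22–0.27 N m, which matches free running). I'll continue in slow steps and log torque against angle.

```bash
cat >turn.py <<'E'
from h import *
F0[:]=[np.array([.43,-.32,.16]),np.array([.023,-.127,-.010])]
def run(phi,q,phiend,lim=.42,step=8,sp=.012):
    L=[]
    while phi-step>=phiend:
        phi-=step;q+=np.radians(step); p,o=endpose(phi,q); r.servo_line(p,o,speed=sp)
        t,s=tau(4); L.append(t); print("phi %.1f q %.2f tau %.3f"%(phi,q,t),"t%.1f"%s["clock"],"op %.4f"%s["opening"],"Fz %.1f"%(s["contact_force"][2]-F0[0][2]))
        if np.mean(L[-2:])>lim: break
    return phi,q
E
python3 - <<'E'
from turn import *
run(105.6,2.78,5)
E
```

```text
phi 97.6 q 2.92 tau 0.215 t28.4 op 0.0094 Fz 2.8
phi 89.6 q 3.06 tau 0.226 t29.1 op 0.0096 Fz 2.6
phi 81.6 q 3.20 tau 0.238 t29.8 op 0.0092 Fz 2.3
phi 73.6 q 3.34 tau 0.246 t30.5 op 0.0090 Fz 1.7
phi 65.6 q 3.48 tau 0.246 t31.2 op 0.0093 Fz 1.8
phi 57.6 q 3.62 tau 0.250 t31.9 op 0.0094 Fz 1.9
phi 49.6 q 3.76 tau 0.212 t32.5 op 0.0093 Fz 1.9
phi 41.6 q 3.90 tau 0.247 t33.2 op 0.0088 Fz 1.1
phi 33.6 q 4.04 tau 0.207 t33.9 op 0.0097 Fz 1.6
phi 25.6 q 4.18 tau 0.216 t34.6 op 0.0093 Fz 0.3
phi 17.6 q 4.32 tau 0.199 t35.3 op 0.0092 Fz 0.8
phi 9.6 q 4.46 tau 0.210 t36.0 op 0.0090 Fz 1.6
```

```bash
python3 - <<'E'
from turn import *
run(9.6,4.46,-40,lim=.40)
E
```

```text
phi 1.6 q 4.60 tau 0.205 t36.6 op 0.0095 Fz 0.3
phi -6.4 q 4.74 tau 0.210 t37.3 op 0.0091 Fz 1.5
phi -14.4 q 4.88 tau 0.211 t38.0 op 0.0094 Fz -0.0
phi -22.4 q 5.02 tau 0.185 t38.7 op 0.0093 Fz 1.3
phi -30.4 q 5.16 tau 0.206 t39.4 op 0.0094 Fz 0.6
phi -38.4 q 5.30 tau 0.281 t40.1 op 0.0093 Fz 1.7
```

```bash
python3 - <<'E'
from turn import *
r.let_go()
p,o=endpose(-38.4,5.30,dz=.035); r.servo_line(p,speed=.15)
phi,q=141.6,5.30
p,o=endpose(phi,q,dz=.035); r.reach(p,o)
p,o=endpose(phi,q); r.servo_line(p,speed=.12); b=base(); print(b)
r.grab(20); st("grip",b[0])
import turn
phi,q=run(phi,q,110,lim=.37,sp=.012)
E
```

```text
[array([0.58702342, 0.16113177, 0.14478619]), array([ 0.02254324, -0.15256811,  0.00505646])]
grip t46.0 press-frame [-0.0334  0.0219  0.2848] F [ 1.8  2.6 -2. ] M [ 0.33 -0.51  0.07] op 0.009 g 38
phi 133.6 q 5.44 tau 0.307 t46.7 op 0.0092 Fz 1.0
phi 125.6 q 5.58 tau 0.320 t47.3 op 0.0092 Fz 2.0
phi 117.6 q 5.72 tau 0.357 t48.0 op 0.0090 Fz 2.6
```

```bash
python3 - <<'E'
from turn import *
F0[:]=[np.array([.587,.161,.145]),np.array([.0225,-.1526,.005])]
run(117.6,5.72,100,lim=.42,step=5,sp=.01)
E
```

```text
phi 112.6 q 5.81 tau 0.343 t48.6 op 0.0090 Fz 3.6
phi 107.6 q 5.89 tau 0.330 t49.2 op 0.0097 Fz 3.9
phi 102.6 q 5.98 tau 0.352 t49.7 op 0.0093 Fz 4.0
```

```bash
python3 - <<'E'
from turn import *
F0[:]=[np.array([.587,.161,.145]),np.array([.0225,-.1526,.005])]
run(102.6,5.98,94,lim=.42,step=8,sp=.012)
r.wait(.3); print(tau(6)[0])
E
```

```text
phi 94.6 q 6.12 tau 0.394 t50.4 op 0.0092 Fz 3.3
0.3800182194043551
```

The torque is up 0.17 N m over the free reading taken at the same angle (about 0.44 N m, roughly 65 N). That is on target, so I'll release and retreat.

```bash
python3 - <<'E'
from h import *
r.let_go()
p,o=endpose(94.6,6.12,dz=.10); r.servo_line(p,speed=.12)
r.reach([.42,.05,.42],[180,0,100]); r.wait(.3); st("away")
import cv2
f=r.snapshot("top")["frame"][170:275,235:320,::-1]; g=r.snapshot("scene")["frame"][150:300,140:420,::-1]
c=np.zeros((480,800,3),np.uint8);a=cv2.resize(f,None,fx=2.8,fy=2.8);b=cv2.resize(g,None,fx=1.95,fy=1.95)
c[:a.shape[0],:a.shape[1]]=a;c[:b.shape[0],250:250+b.shape[1]]=b;cv2.imwrite("pics/end.png",c)
E
```

```text
away t54.3 press-frame [-0.1021 -0.171   0.4195] F [ 0.3 -0.2  1.1] M [-0.01 -0.08 -0.02] op 0.088 g 0
```

View pics/end.png

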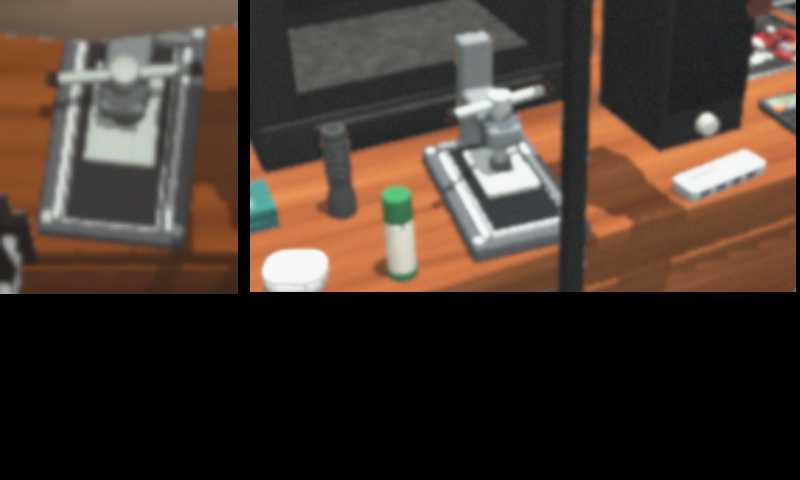

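The phone is fully in (front edge at the bed front, row ≈225), the pad is down on it, the bar lies across, and the surrounding objects have not moved.

```bash
python3 -c "
from station import r
print(r.hand_in())"
```

```text
the job is handed in; nothing more can be done
None
```

I pushed the phone home against the stop, clamped it at an estimated 60–70 N (judged from handle torque, no direct force reading), released it and handed in at about 54 s; the hand-in returned no verdict.

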